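# File a job board in the lever arch file

### The job

On the repair bench, lift the red-ended lever of the blue lever arch file so that its rings spring open, thread the job board with the orange rib onto the two prongs until it lies flat at the bottom with its rib away from the rings' hinge, let go of it, then press the lever down to close the rings and lean on it at home with about 15 N for half a second so that it locks. Go gently: never push or pull the file's mechanism with more than 25 N, and leave the green-ribbed board and everything else on the bench where it is.

Things in the scene. Friction and masses are not known exactly. Their poses are not given: they have to be found in the camera images.
- file: blue lever arch file lying open and fixed on the bench, covers 4 mm thick, 270 mm long. Origin under prong_mid, on the bench. Axes: x from the prongs towards the free edge of the filed boards (away from the lever), y along the spine from prong to prong, z up. The grey index board round the prongs spans x -12 to +132 mm, y +-65 mm at least, its top 13 mm above the bench
- prong_mid (a point): midway between the two steel prongs, on top of the index board (axes as the file's). The prongs stand at y = +40 and -40 mm, 5 mm thick, round-ended, 48 mm tall above this point. The two ring arches hinge on a line at x = -30 mm; shut, they bow up to 53 mm above this point and meet the prong tops; open, they lean back to about x = -55 mm, clear of the prongs
- lever_pivot (a point): the lever's hinge: a line along the file's x axis through this point (axes as the file's), at x = -62, y = -30, z = +7 mm from prong_mid
- lever_end (a point): centre of the red roll at the lever's free end: a plastic cylinder 18 mm thick, 30 mm long, axis along the file's x. 116 mm from lever_pivot: shut, it is 115 mm along the file's +y from the pivot and 14 mm above it (34 mm above the bench); opening, it swings up and back to -y about the pivot. Its two ends are free for 25 mm, to pinch or hook it
- lever (a joint): lever angle: 0 = shut and on its stop, 0.95 rad = fully open. Over-centre spring: when shut it stays shut and needs about 6 N upwards at the roll to start; past about 0.12 rad it springs open by itself and stays open (between 0.04 and 0.12 it stays where it is left); pressing it shut takes up to about 12 N at the roll until below about 0.04 rad
- rings (a joint): angle of the two ring arches, driven by the lever: 0 = shut (tips on the prongs), 0.62 rad = open
- mech (a joint): how far the file's base plate (with prongs, index board and lever) has given on its rubber-bushed rivets, in m: 0 at rest, negative when pushed down, positive when pulled up; 20 N per mm. Its limit is 25 N (1.25 mm) either way
- board: the job board to file: black plate 78 (x) by 108 (y) by 4 mm with an orange rib, 0.12 kg (up to 40 % more or less), lying on the bench at the start. Origin: centre of its underside. Two 8 mm holes through it at x = -28 mm, y = +40 and -40 mm
- board_grip (a point): centre of the board's orange grip rib, 6 mm along +x from the plate's centre and 21 mm above its underside. The rib is 12 mm thick (x), 44 mm long (y), its top 38 mm above the underside. From this point the holes are at x = -34 mm, y = +-40 mm
- seat (a point): where board_grip must come when the board is filed: 34 mm along the file's +x from prong_mid and 21 mm above it, with the board's axes along the file's (axes as the file's)
- spare_grip (a point): centre of the green rib of another, otherwise equal board lying on the bench, which stays where it is
- phone: black phone, 72 x 146 x 8 mm, lying on the file's open front cover; stays
- driver: blue-handled screwdriver, 130 mm long, lying on the bench; stays
- tweezers: dark tweezers, 120 mm long, lying on the bench; stay
- loupe: black eye loupe, 38 mm across, 40 mm tall; stays
- solvent: white bottle, 56 mm across, 130 mm tall; stays
- screw_dish: aluminium dish, 70 mm across, 22 mm tall; stays
Mind the look-alikes: they are no part of the job. Leave any pink or purple look-alike of the board alone.

How it is judged:
By the outcome, as a careful person would: the job done as asked, in the order asked, and still so for the second after the job is handed in, with the robot touching nothing.
It also fails if it takes over 72 s, if anything falls off the work surface, if the arm or the gripper's body presses on something with over 40 N, if the wrist force passes 120 N, or if a joint passes its speed limit or range.

### The arm

A 6-joint arm with a two-finger parallel gripper is mounted at the origin on the work surface. World frame = base frame: x ahead of the robot, y to its left, z up, the work surface at z = 0. Lengths are in m, angles in rad, forces in N, time in s.
With the tool pointing down it reaches from about 0.375 to 0.975 m from the base axis. Payload 3.8 kg.
Tool frame: the origin (TCP) lies at the very end of the fingers, on their centre line; the grasp point (between the pads) lies 19 mm behind it; z points along the fingers, y is the line along which they close (so a half turn about z gives the same grasp; the last joint's range is limited). The gripper opens to 88 mm and grips with 3 to 60 N. Pads are 18 mm wide; open, the fingers measure 123 mm over their backs; the gripper's body (75 mm by 187 mm) begins 45 mm behind the grasp point.
Start: joints at [1.106, 0.264, 1.604, -0, 1.274, -0.037], TCP at [0.28, 0.614, 0.239] pointing down, gripper open.
Joint ranges: [-2.63, 2.63], [-0.94, 2.18], [0.31, 2.57], [-1.31, 4.45], [0, 2.66], [-2.55, 2.55]. Speed limits (rad/s): [2.57, 2.57, 3.14, 3.14, 3.14, 3.14].

### API

Orientations are given as [roll, pitch, yaw] about the fixed x, y, z axes, in that order (R = Rz(yaw) Ry(pitch) Rx(roll)).
In Python, from bench import bot gives the robot as it stands. The module is installed in compiled form; this text tells all that it offers.
- The arm moves only by the tool arm_command, never from a script. Its argument "commands" is a list of rows, each an object with "dp": the shift along the tool's x, y, z normalised to -1 to 1, where 1 is 500 mm, a list of three; "turn": the turn, a rotation vector about the tool's x, y, z normalised to -1 to 1, where 1 is 180 degrees, a list of three; "gripper": the opening, from 0 (shut) to 1 (fully open). A call has exactly 10 rows; each row is the pose to reach, as a shift and turn from the pose commanded when the call began, along the tool's axes at that moment, turning the shorter way round; what a row does not reach only later rows make up. A row lasts 1/10 s, in which the tool goes at most 50 mm and 8.59 degrees, less where a joint would pass 70% of its speed; a pose out of reach is approached as far as the arm can. A call with a number of a shift or a turn outside -1 to 1 is refused whole. A call with a gripper value outside its range is refused whole. The fingers move at their own pace and stop on an object; "grip_force" is the grip in N (left out, the last holds). Time passes only in rows, so rows that repeat a pose let the fingers close, or fill a call up. It gives the time, the measured TCP pose, the force, the opening and the grip force at its end, in the units of the state.
- bot.get_obs(): the state, without advancing time (a new reading comes with each control period).
- bot.read_camera(name): name is "scene" or "top" or "wrist"; returns the picture (420x560x3 uint8, red, green, blue); there is no depth.
- bot.camera_params(name): a dict with "camera_matrix" (3x3 intrinsics, pixels), "k1" (the pictures are not rectified: a ray, as slopes to the right and down, at radius r is drawn at 1 + k1 r^2 times it, then the intrinsics apply), "extrinsics" (4x4, takes a point from camera to world coordinates). Camera axes: x right, y up, looking along -z (the intrinsics and any distortion apply to the point x, -y, -z); pixel columns grow to the right and rows downward; lengths in m; the calibration is good to about 2 mm. A picture is of the moment at which its call begins: read the wrist's pose just before it. camera_params takes no time and is no camera call; for the wrist camera it gives the pose at the moment of the call.
- bot.sign_off(): hands the job in; it is judged then, once.
The state is a dict: "time_s": time; "q": joint angles; "qd": joint speeds; "tau": joint torques, N m; "tool_pos": TCP position; "ee_rot": TCP orientation; "force": force on the tool from outside, world axes, zero at the start; "moment": the same for the moment, N m; "grip_width": finger opening in m; "finger_force": force on a finger pad.
Only numpy, scipy, OpenCV 4.12 (cv2) and the standard library are available. Lean on these libraries where they do the work, as an engineer would, in place of code of your own. Each camera call takes 0.05 s, during which the arm holds its last target. There are 200 camera calls.

## Working session

There is one attempt and no reset: what is moved stays moved. The work goes in short steps, Python scripts to look and compute and a tool call to move; the robot and the scene stay as the last step left them, time stands still between calls to the robot, and variables do not carry over. Pictures are saved under pics/ and viewed, at most 10 in all, crops included, and the job is handed in when it is done.

Besides the shell and the picture viewer there is one more tool, called after "Call:" by a JSON object that holds its "name" and its "arguments". arm_command: Moves the arm, as the interface text tells. Scaled input: -1 to 1 covers 500 mm each way for a shift and 180 degrees each way for a turn. Its arguments: {"type":"object","properties":{"commands":{"type":"array"},"grip_force":{"type":"number"}},"required":["commands"]}

```bash
mkdir -p pics; cat > h.py <<'E'
import numpy as np, cv2
from bench import bot
def snap(cam,name,crop=None,scale=1):
    P=bot.camera_params(cam); im=bot.read_camera(cam)[:,:,::-1]
    np.savez('pics/'+name+'.npz',K=P['camera_matrix'],k1=P['k1'],E=P['extrinsics'])
    cv2.imwrite('pics/'+name+'_raw.png',im)
    if crop: x0,y0,x1,y1=crop; im=im[y0:y1,x0:x1]
    if scale!=1: im=cv2.resize(im,None,fx=scale,fy=scale,interpolation=cv2.INTER_CUBIC)
    cv2.imwrite('pics/'+name+'.png',im)
def ray(name,uv,z):
    d=np.load('pics/'+name+'.npz'); K,k1,E=d['K'],float(d['k1']),d['E']
    s=cv2.undistortPoints(np.array([[uv]],float),K,np.array([k1,0,0,0,0]))[0,0]
    v=E[:3,:3]@np.array([s[0],-s[1],-1]); o=E[:3,3]
    return o+v*(z-o[2])/v[2]
def proj(name,p):
    d=np.load('pics/'+name+'.npz'); K,k1,E=d['K'],float(d['k1']),d['E']
    c=E[:3,:3].T@(np.array(p)-E[:3,3]); a,b=c[0]/-c[2],-c[1]/-c[2]
    f=1+k1*(a*a+b*b); return (K@np.array([a*f,b*f,1]))[:2]
E
python3 - <<'E'
from h import *
o=bot.get_obs(); print(o)
snap('top','top0',None,1.4); snap('scene','sc0',None,1.4)
for c in('top','scene'): print(bot.camera_params(c))
E
```

```text
{'time_s': 0.0, 'q': array([ 1.10609356e+00,  2.64742774e-01,  1.60533591e+00, -2.50199785e-05,
        1.27372908e+00, -3.68666720e-02]), 'qd': array([ 0.00047579, -0.00037069,  0.00118006,  0.00102004, -0.00027477,
       -0.00024989]), 'tau': array([-2.29118254e-03, -5.02112603e+01, -3.56871951e+01,  7.25178584e-02,
        2.93620722e-02, -1.75826654e-04]), 'tool_pos': array([0.27973192, 0.61353385, 0.23741559]), 'ee_rot': array([-3.13937817e+00, -5.77536434e-05,  2.71376385e+00]), 'force': array([-0.66154861,  0.20694484, -0.69549904]), 'moment': array([ 0.05595126, -0.02039594, -0.01093016]), 'finger_force': 0.0, 'grip_width': 0.08796186894528898}
{'camera_matrix': array([[413.83970767,   0.        , 274.73363893],
       [  0.        , 413.83970767, 212.30100465],
       [  0.        ,   0.        ,   1.        ]]), 'k1': -0.06820628240025113, 'extrinsics': array([[-0.02679001,  0.99214949, -0.12215431,  0.30488256],
       [-0.99953001, -0.02840789, -0.01152196, -0.11742485],
       [-0.01490165,  0.12178823,  0.99244424,  1.4877739 ],
       [ 0.        ,  0.        ,  0.        ,  1.        ]])}
{'camera_matrix': array([[505.48966349,   0.        , 277.24451979],
       [  0.        , 505.48966349, 209.97732881],
       [  0.        ,   0.        ,   1.        ]]), 'k1': -0.005839009837845021, 'extrinsics': array([[-0.52752123, -0.45961421,  0.71447612,  1.49105717],
       [ 0.84940666, -0.30035412,  0.43393056,  0.52502672],
       [ 0.01515519,  0.83578836,  0.54884254,  0.86428886],
       [ 0.        ,  0.        ,  0.        ,  1.        ]])}
```

View pics/top0.png

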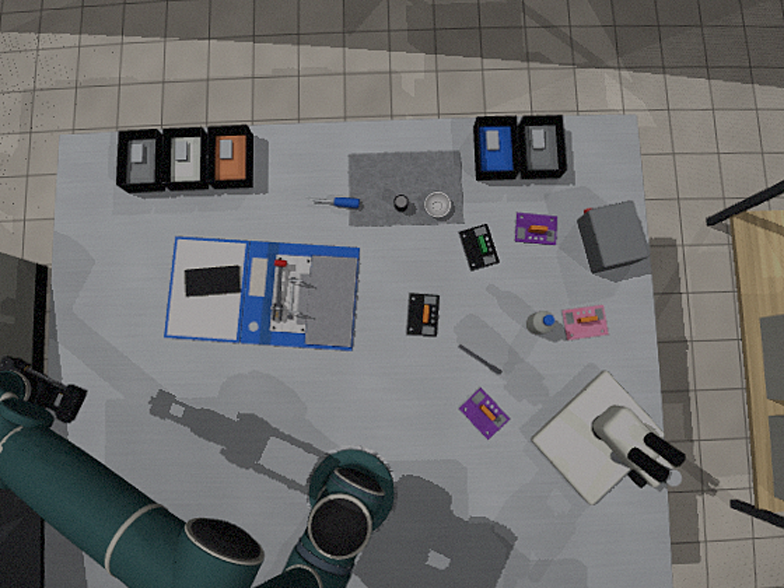

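View pics/sc0.png

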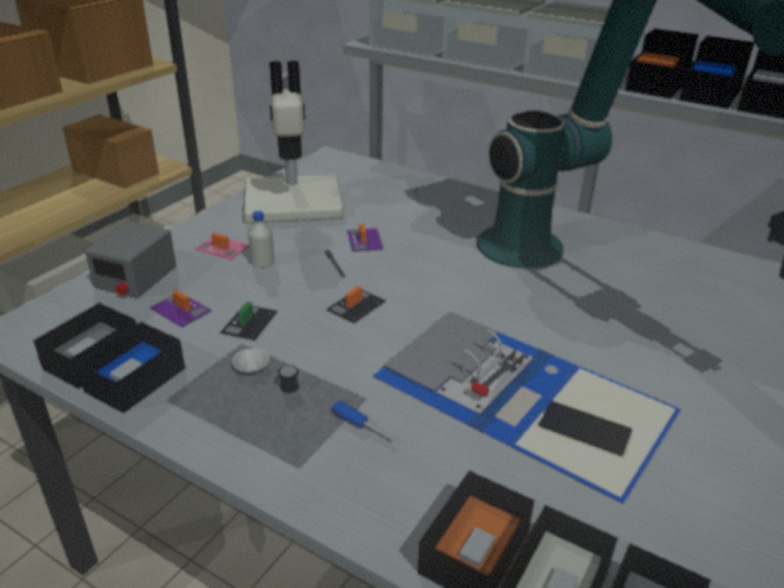

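The top view shows the file with its red roll at (280,264), prongs around (310,285), the orange-ribbed job board at (423,314) and the green one at (479,246). The scene view agrees with this.

```bash
python3 - <<'E'
from h import *
r=lambda u,v,z: ray('top0',(u/1.4,v/1.4),z).round(4)
print('roll',r(280,264,.034),'rib',r(427,314,.038),'plate c',r(423,314,.004))
print('file corners',[r(*p,0.004) for p in((176,238),(359,248),(353,349),(165,339))])
print('idx edges',[r(*p,0.013) for p in((312,254),(357,257),(352,346),(305,343))])
im=cv2.imread('pics/top0_raw.png')
a=cv2.resize(im[165:260,180:265],None,fx=6,fy=6,interpolation=cv2.INTER_CUBIC)
b=cv2.resize(im[200:250,280:325],None,fx=6,fy=6,interpolation=cv2.INTER_CUBIC)
c=np.zeros((570,800,3),np.uint8); c[:a.shape[0],:a.shape[1]]=a; c[:b.shape[0],520:520+b.shape[1]]=b
cv2.imwrite('pics/c0.png',c)
P=bot.camera_params('wrist');o=bot.get_obs()
from scipy.spatial.transform import Rotation as R
T=np.eye(4);T[:3,:3]=R.from_euler('xyz',o['ee_rot']).as_matrix();T[:3,3]=o['tool_pos']
print(P['camera_matrix'],P['k1'],(np.linalg.inv(T)@P['extrinsics']).round(4)); print(T.round(3))
E
```

```text
roll [0.5771 0.1649 0.034 ] rib [ 0.4379 -0.2058  0.038 ] plate c [ 0.4413 -0.1976  0.004 ]
file corners [array([0.6617, 0.4491, 0.004 ]), array([ 0.6189, -0.0368,  0.004 ]), array([ 0.3565, -0.0158,  0.004 ]), array([0.3945, 0.4734, 0.004 ])]
idx edges [array([0.6049, 0.0852, 0.013 ]), array([ 0.5934, -0.0316,  0.013 ]), array([ 0.3639, -0.014 ,  0.013 ]), array([0.3747, 0.1058, 0.013 ])]
[[334.34934148   0.         283.9612582 ]
 [  0.         334.34934148 211.35818476]
 [  0.           0.           1.        ]] -0.08172164602702517 [[-1.000e-04  9.614e-01  2.753e-01  6.990e-02]
 [ 1.000e+00  3.000e-04 -8.000e-04 -4.000e-04]
 [-8.000e-04  2.753e-01 -9.614e-01 -1.474e-01]
 [ 0.000e+00  0.000e+00  0.000e+00  1.000e+00]]
[[-0.91   0.415 -0.001  0.28 ]
 [ 0.415  0.91  -0.002  0.614]
 [ 0.    -0.002 -1.     0.237]
 [ 0.     0.     0.     1.   ]]
```

View pics/c0.png

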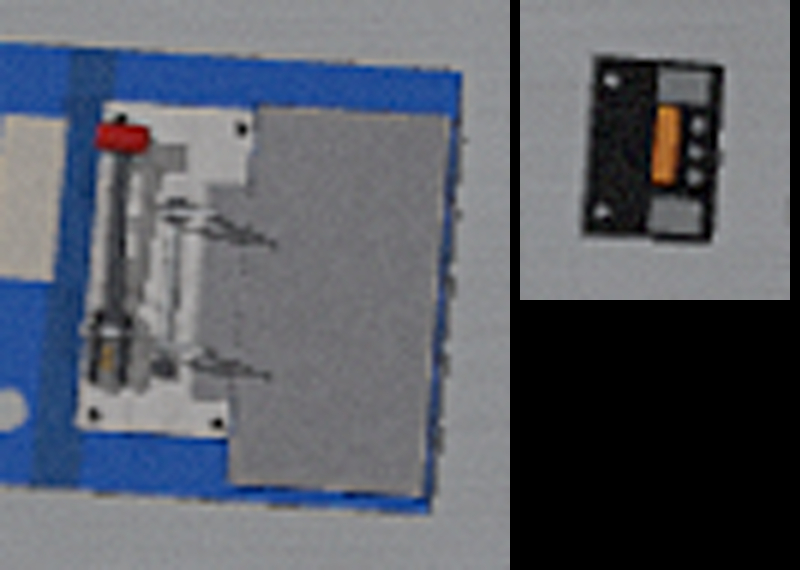

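```bash
cat >> h.py <<'E'
from scipy.spatial.transform import Rotation as R
def go(p,yaw,o=None,tilt=None):
    o=o or bot.get_obs(); A=R.from_euler('xyz',o['ee_rot'])
    B=R.from_euler('xyz',[np.pi,0,np.radians(yaw)])
    dp=A.inv().apply(np.array(p)-o['tool_pos'])/.5; tr=(A.inv()*B).as_rotvec()/np.pi
    print('dp',dp.round(4).tolist(),'turn',tr.round(4).tolist())
E
python3 - <<'E'
from h import *
go([.54,.14,.22],175)
E
```

```text
dp [-0.8666, -0.6458, 0.0362] turn [-0.0006, -0.0001, -0.1084]
```

Call:
{"name": "arm_command", "arguments": {"commands": [{"dp": [-0.8666, -0.6458, 0.0362], "turn": [-0.0006, 0, -0.1084], "gripper": 0.5}, {"dp": [-0.8666, -0.6458, 0.0362], "turn": [-0.0006, 0, -0.1084], "gripper": 0.5}, {"dp": [-0.8666, -0.6458, 0.0362], "turn": [-0.0006, 0, -0.1084], "gripper": 0.5}, {"dp": [-0.8666, -0.6458, 0.0362], "turn": [-0.0006, 0, -0.1084], "gripper": 0.5}, {"dp": [-0.8666, -0.6458, 0.0362], "turn": [-0.0006, 0, -0.1084], "gripper": 0.5}, {"dp": [-0.8666, -0.6458, 0.0362], "turn": [-0.0006, 0, -0.1084], "gripper": 0.5}, {"dp": [-0.8666, -0.6458, 0.0362], "turn": [-0.0006, 0, -0.1084], "gripper": 0.5}, {"dp": [-0.8666, -0.6458, 0.0362], "turn": [-0.0006, 0, -0.1084], "gripper": 0.5}, {"dp": [-0.8666, -0.6458, 0.0362], "turn": [-0.0006, 0, -0.1084], "gripper": 0.5}, {"dp": [-0.8666, -0.6458, 0.0362], "turn": [-0.0006, 0, -0.1084], "gripper": 0.5}], "grip_force": 10}}

```text
time_s: 1.1
tool_pos: [0.5211, 0.1742, 0.2216]
ee_rot: [3.14, 0.0, 3.054]
force: [0.6, -0.0, 0.4]
grip_width: 0.0444
finger_force: 0.0
```

Call:
{"name": "arm_command", "arguments": {"commands": [{"dp": [0, 0, 0], "turn": [0, 0, 0], "gripper": 0.5}, {"dp": [0, 0, 0], "turn": [0, 0, 0], "gripper": 0.5}, {"dp": [0, 0, 0], "turn": [0, 0, 0], "gripper": 0.5}, {"dp": [0, 0, 0], "turn": [0, 0, 0], "gripper": 0.5}, {"dp": [0, 0, 0], "turn": [0, 0, 0], "gripper": 0.5}, {"dp": [0, 0, 0], "turn": [0, 0, 0], "gripper": 0.5}, {"dp": [0, 0, 0], "turn": [0, 0, 0], "gripper": 0.5}, {"dp": [0, 0, 0], "turn": [0, 0, 0], "gripper": 0.5}, {"dp": [0, 0, 0], "turn": [0, 0, 0], "gripper": 0.5}, {"dp": [0, 0, 0], "turn": [0, 0, 0], "gripper": 0.5}]}}

```text
time_s: 2.1
tool_pos: [0.5208, 0.1762, 0.222]
ee_rot: [3.14, 0.0, 3.054]
force: [0.1, -0.1, -0.8]
grip_width: 0.044
finger_force: 0.0
```

```bash
python3 - <<'E'
from h import *
snap('wrist','w1',None,1.42)
o=bot.get_obs();print(o['time_s'],o['tool_pos'],o['ee_rot'],o['force'],o['grip_width'])
E
```

```text
2.15 [0.52075824 0.17619008 0.22196445] [3.13977425e+00 2.89106344e-04 3.05427662e+00] [ 0.1613983   0.2292658  -1.42472799] 0.04381438420817892
```

View pics/w1.png

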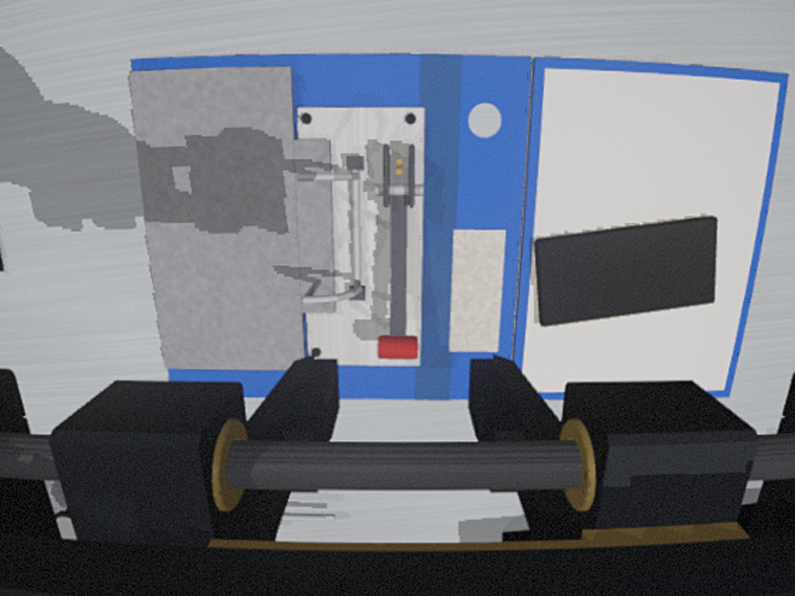

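The close view shows the red roll at (398,348), ring arches running from their hinge blocks near x≈356 to the prong tips at about (303,298) and (300,177), and both spine edges of the file.

```bash
python3 - <<'E'
from h import *
s=1.42
r=lambda u,v,z: ray('w1',(u/s,v/s),z)
roll=r(398,348,.034); print('roll',roll)
a=r(131,59,.004);b=r(530,56,.004);c=r(533,57,.004);d=r(788,74,.004);e=r(726,396,.004)
print('edge ang',np.degrees(np.arctan2(*(a-b)[[1,0]])), np.degrees(np.arctan2(*(a-d)[[1,0]])))
p1,p2=r(303,299,.063),r(301,177,.063); print('prong tips',p1,p2,(p1+p2)/2,np.degrees(np.arctan2(*(p1-p2)[[1,0]])),np.linalg.norm(p1-p2))
h1,h2=r(306,118,.012),r(315,352,.012); print('screws',h1,h2,np.degrees(np.arctan2(*(h2-h1)[[1,0]])))
for ang in (-94,-95,-96):
  t=np.radians(ang);ex=np.array([np.cos(t),np.sin(t)]);ey=np.array([-ex[1],ex[0]])
  print(ang,'mid from roll',roll[:2]+.062*ex-.085*ey)
im=cv2.imread('pics/w1_raw.png')[80:280,190:320]
cv2.imwrite('pics/c1.png',cv2.resize(im,None,fx=3,fy=3,interpolation=cv2.INTER_CUBIC))
E
```

```text
roll [0.58400123 0.16666141 0.034     ]
edge ang -95.38038936327564 -95.49693346227038
prong tips [0.53174834 0.10743399 0.063     ] [0.45241997 0.1174357  0.063     ] [0.49208415 0.11243485 0.063     ] -7.185928700748125 0.07995640002808188
screws [0.41194377 0.11596331 0.012     ] [0.59037505 0.09830638 0.012     ] -5.651390808187784
-94 mid from roll [0.49488338 0.11074174]
-95 mid from roll [0.49392102 0.11230558]
-96 mid from roll [0.4929861  0.11388597]
```

View pics/c1.png

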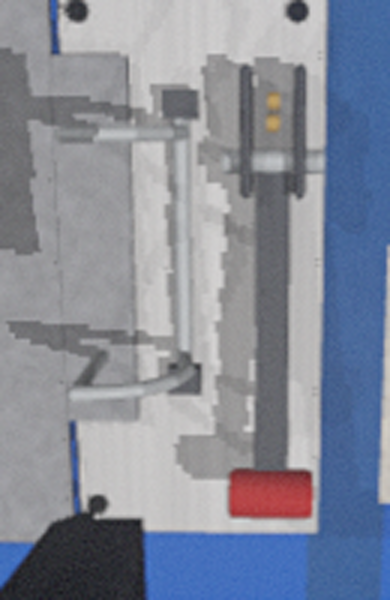

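```bash
python3 - <<'E'
from h import *
for z in (.222,.06,.022): go([.584,.1667,z],174.6)
E
```

```text
dp [-0.1277, -0.0079, -0.0] turn [0.0006, 0.0001, 0.0022]
dp [-0.1276, -0.0085, 0.324] turn [0.0006, 0.0001, 0.0022]
dp [-0.1275, -0.0086, 0.4] turn [0.0006, 0.0001, 0.0022]
```

Call:
{"name": "arm_command", "arguments": {"commands": [{"dp": [-0.1277, -0.008, 0], "turn": [0.0006, 0, 0.0022], "gripper": 0.5}, {"dp": [-0.1277, -0.008, 0], "turn": [0.0006, 0, 0.0022], "gripper": 0.5}, {"dp": [-0.1277, -0.008, 0.1], "turn": [0.0006, 0, 0.0022], "gripper": 0.5}, {"dp": [-0.1276, -0.0083, 0.2], "turn": [0.0006, 0, 0.0022], "gripper": 0.5}, {"dp": [-0.1276, -0.0085, 0.28], "turn": [0.0006, 0, 0.0022], "gripper": 0.5}, {"dp": [-0.1276, -0.0085, 0.324], "turn": [0.0006, 0, 0.0022], "gripper": 0.5}, {"dp": [-0.1276, -0.0085, 0.35], "turn": [0.0006, 0, 0.0022], "gripper": 0.5}, {"dp": [-0.1276, -0.0086, 0.375], "turn": [0.0006, 0, 0.0022], "gripper": 0.5}, {"dp": [-0.1276, -0.0086, 0.39], "turn": [0.0006, 0, 0.0022], "gripper": 0.5}, {"dp": [-0.1276, -0.0086, 0.39], "turn": [0.0006, 0, 0.0022], "gripper": 0.5}]}}

```text
time_s: 3.15
tool_pos: [0.5841, 0.1668, 0.0269]
ee_rot: [-3.142, 0.0, 3.047]
force: [0.2, -0.7, -0.6]
grip_width: 0.0442
finger_force: 0.0
```

```bash
python3 - <<'E'
from h import *
o=bot.get_obs();print(o['time_s'],o['tool_pos'],o['ee_rot'],o['force'])
snap('wrist','w2',(150,130,450,420),2)
go([.584,.1667,.024],174.6)
E
```

```text
3.15 [0.58411088 0.16676526 0.0268845 ] [-3.14154911e+00  1.73784228e-04  3.04735972e+00] [ 0.19165865 -0.68734316 -0.56174987]
dp [0.0011, -0.0005, 0.0072] turn [0.0001, 0.0004, 0.0]
```

View pics/w2.png

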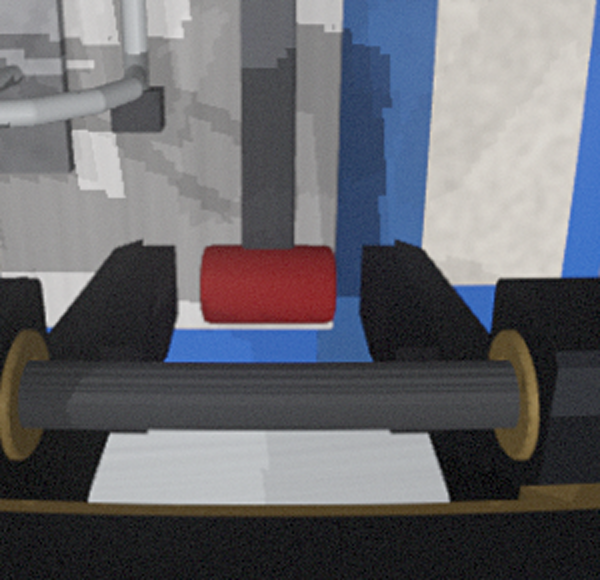

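Call:
{"name": "arm_command", "arguments": {"commands": [{"dp": [0, 0, 0.005], "turn": [0, 0, 0], "gripper": 0.5}, {"dp": [0, 0, 0.005], "turn": [0, 0, 0], "gripper": 0.25}, {"dp": [0, 0, 0.005], "turn": [0, 0, 0], "gripper": 0.25}, {"dp": [0, 0, 0.005], "turn": [0, 0, 0], "gripper": 0.25}, {"dp": [0, 0, 0.005], "turn": [0, 0, 0], "gripper": 0.25}, {"dp": [0, 0, 0.005], "turn": [0, 0, 0], "gripper": 0.25}, {"dp": [0, 0, 0.005], "turn": [0, 0, 0], "gripper": 0.25}, {"dp": [0, 0, 0.005], "turn": [0, 0, 0], "gripper": 0.25}, {"dp": [0, 0, 0.005], "turn": [0, 0, 0], "gripper": 0.25}, {"dp": [0, 0, 0.005], "turn": [0, 0, 0], "gripper": 0.25}], "grip_force": 14}}

```text
time_s: 4.2
tool_pos: [0.5845, 0.1667, 0.0249]
ee_rot: [-3.142, 0.001, 3.048]
force: [1.4, -2.8, 4.9]
grip_width: 0.0298
finger_force: 14.0
```

```bash
python3 - <<'E'
from h import *
f0=np.arcsin(14/116)
for t in (.04,.08,.12,.18,.24,.3,.38,.46,.54,.62,.7,.78,.86,.92,.95):
  f=f0+t; print(t,round(-.116*(np.cos(f)-np.cos(f0))/.5,4),round(-.116*(np.sin(f)-np.sin(f0))/.5,4))
E
```

```text
0.04 0.0013 -0.0092
0.08 0.003 -0.0183
0.12 0.005 -0.0274
0.18 0.0087 -0.0408
0.24 0.0133 -0.0539
0.3 0.0186 -0.0668
0.38 0.0268 -0.0834
0.46 0.0364 -0.0993
0.54 0.0472 -0.1144
0.62 0.0591 -0.1286
0.7 0.0722 -0.1418
0.78 0.0863 -0.1539
0.86 0.1013 -0.1648
0.92 0.1131 -0.1722
0.95 0.1191 -0.1756
```

Call:
{"name": "arm_command", "arguments": {"commands": [{"dp": [0.0013, 0, -0.0092], "turn": [0, 0, 0], "gripper": 0.25}, {"dp": [0.003, 0, -0.0183], "turn": [0, 0, 0], "gripper": 0.25}, {"dp": [0.005, 0, -0.0274], "turn": [0, 0, 0], "gripper": 0.25}, {"dp": [0.0087, 0, -0.0408], "turn": [0, 0, 0], "gripper": 0.25}, {"dp": [0.0133, 0, -0.0539], "turn": [0, 0, 0], "gripper": 0.25}, {"dp": [0.0186, 0, -0.0668], "turn": [0, 0, 0], "gripper": 0.25}, {"dp": [0.0268, 0, -0.0834], "turn": [0, 0, 0], "gripper": 0.25}, {"dp": [0.0364, 0, -0.0993], "turn": [0, 0, 0], "gripper": 0.25}, {"dp": [0.0472, 0, -0.1144], "turn": [0, 0, 0], "gripper": 0.25}, {"dp": [0.0591, 0, -0.1286], "turn": [0, 0, 0], "gripper": 0.25}]}}

```text
time_s: 5.2
tool_pos: [0.5534, 0.1696, 0.0894]
ee_rot: [-3.141, -0.001, 3.047]
force: [-2.9, -1.8, 3.6]
grip_width: 0.0296
finger_force: 14.0
```

Call:
{"name": "arm_command", "arguments": {"commands": [{"dp": [0.0131, 0, -0.0132], "turn": [0, 0, 0], "gripper": 0.25}, {"dp": [0.0272, 0, -0.0253], "turn": [0, 0, 0], "gripper": 0.25}, {"dp": [0.0422, 0, -0.0362], "turn": [0, 0, 0], "gripper": 0.25}, {"dp": [0.054, 0, -0.0436], "turn": [0, 0, 0], "gripper": 0.25}, {"dp": [0.057, 0, -0.0455], "turn": [0, 0, 0], "gripper": 0.25}, {"dp": [0.057, 0, -0.0455], "turn": [0, 0, 0], "gripper": 0.25}, {"dp": [0.057, 0, -0.0455], "turn": [0, 0, 0], "gripper": 0.25}, {"dp": [0.057, 0, -0.0455], "turn": [0, 0, 0], "gripper": 0.25}, {"dp": [0.057, 0, -0.0455], "turn": [0, 0, 0], "gripper": 0.25}, {"dp": [0.057, 0, -0.0455], "turn": [0, 0, 0], "gripper": 0.25}]}}

```text
time_s: 6.2
tool_pos: [0.5265, 0.1721, 0.1112]
ee_rot: [-3.142, 0.001, 3.047]
force: [4.3, -0.7, -6.6]
grip_width: 0.03
finger_force: 14.0
```

Call:
{"name": "arm_command", "arguments": {"commands": [{"dp": [0, 0, 0], "turn": [0, 0, 0], "gripper": 0.5}, {"dp": [0, 0, 0], "turn": [0, 0, 0], "gripper": 0.5}, {"dp": [0, 0, 0], "turn": [0, 0, 0], "gripper": 0.5}, {"dp": [0, 0, 0], "turn": [0, 0, 0], "gripper": 0.5}, {"dp": [0, 0, -0.06], "turn": [0, 0, 0], "gripper": 0.5}, {"dp": [0, 0, -0.16], "turn": [0, 0, 0], "gripper": 0.5}, {"dp": [0, 0, -0.25], "turn": [0, 0, 0], "gripper": 0.5}, {"dp": [0, 0, -0.25], "turn": [0, 0, 0], "gripper": 0.5}, {"dp": [0, 0, -0.25], "turn": [0, 0, 0], "gripper": 0.5}, {"dp": [0, 0, -0.25], "turn": [0, 0, 0], "gripper": 0.5}]}}

```text
time_s: 7.2
tool_pos: [0.5252, 0.172, 0.2352]
ee_rot: [-3.141, -0.002, 3.047]
force: [0.8, 0.4, 0.1]
grip_width: 0.044
finger_force: 0.0
```

```bash
python3 - <<'E'
from h import *
go([.45,-.18,.2],85)
E
```

```text
dp [0.0834, -0.715, 0.0711] turn [-0.0006, -0.0002, 0.4978]
```

Call:
{"name": "arm_command", "arguments": {"commands": [{"dp": [0.0834, -0.715, 0.0711], "turn": [0, 0, 0.4978], "gripper": 0.7}, {"dp": [0.0834, -0.715, 0.0711], "turn": [0, 0, 0.4978], "gripper": 0.7}, {"dp": [0.0834, -0.715, 0.0711], "turn": [0, 0, 0.4978], "gripper": 0.7}, {"dp": [0.0834, -0.715, 0.0711], "turn": [0, 0, 0.4978], "gripper": 0.7}, {"dp": [0.0834, -0.715, 0.0711], "turn": [0, 0, 0.4978], "gripper": 0.7}, {"dp": [0.0834, -0.715, 0.0711], "turn": [0, 0, 0.4978], "gripper": 0.7}, {"dp": [0.0834, -0.715, 0.0711], "turn": [0, 0, 0.4978], "gripper": 0.7}, {"dp": [0.0834, -0.715, 0.0711], "turn": [0, 0, 0.4978], "gripper": 0.7}, {"dp": [0.0834, -0.715, 0.0711], "turn": [0, 0, 0.4978], "gripper": 0.7}, {"dp": [0.0834, -0.715, 0.0711], "turn": [0, 0, 0.4978], "gripper": 0.7}]}}

```text
time_s: 8.2
tool_pos: [0.4491, -0.18, 0.1982]
ee_rot: [-3.137, -0.002, 1.539]
force: [0.3, 0.4, 0.2]
grip_width: 0.0615
finger_force: 0.0
```

```bash
python3 - <<'E'
from h import *
o=bot.get_obs();print(o['time_s'],o['tool_pos'],o['ee_rot'],o['q'])
go([.44,-.2,.16],85)
E
```

```text
8.2 [ 0.44907136 -0.18002639  0.19823956] [-3.13725260e+00 -2.02008346e-03  1.53896809e+00] [-4.32875404e-01 -6.87591817e-02  2.04397911e+00  1.79657155e-04
  1.17115701e+00 -4.01121851e-01]
dp [-0.0407, -0.0165, 0.0765] turn [-0.0014, -0.0006, 0.0176]
```

```bash
python3 - <<'E'
from h import *
[bot.read_camera('wrist') for _ in range(4)]
snap('wrist','w3',None,1.42)
o=bot.get_obs();print(o['time_s'],o['tool_pos'],o['ee_rot'])
E
```

```text
8.45 [ 0.45030084 -0.17931056  0.19968458] [-3.13965369e+00 -8.68860346e-04  1.55081242e+00]
```

View pics/w3.png

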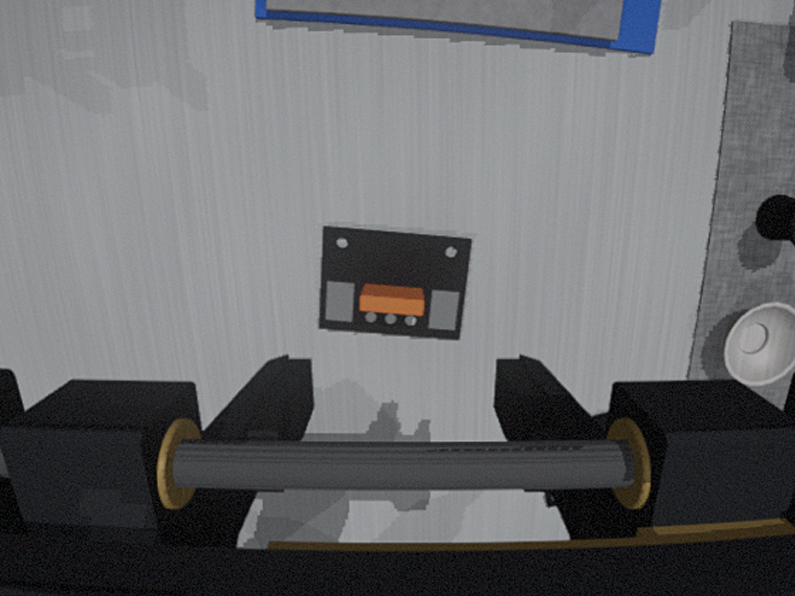

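The board lies below me: its holes are at (342,243) and (451,252) on the file side, its corners at (324,227), (471,239), (460,339), (320,327), and the rib top spans about (361,296) to (424,314). The grey pads look flat.

```bash
python3 - <<'E'
from h import *
s=1.42
r=lambda u,v,z: ray('w3',(u/s,v/s),z)
C=[r(*p,.004) for p in((324,227),(471,239),(460,339),(320,327))]
c=np.mean(C,0); h=[r(342,243,.004),r(451,252,.004)]
d=h[1]-h[0]; print('centre',c,'holes',h,np.linalg.norm(d),'ang ey',np.degrees(np.arctan2(d[1],d[0])))
for a,b in((0,1),(3,2)):
  d=C[b]-C[a];print(np.linalg.norm(d),np.degrees(np.arctan2(d[1],d[0])))
for a,b in((0,3),(1,2)):
  d=C[b]-C[a];print(np.linalg.norm(d),np.degrees(np.arctan2(d[1],d[0]))+90)
rib=np.mean([r(*p,.038) for p in((361,296),(424,300),(424,314),(360,309))],0);print('rib',rib)
for ang in(-94.5,-96,-97):
  t=np.radians(ang);ex=np.array([np.cos(t),np.sin(t)])
  print(ang,'grip from c',c[:2]+.006*ex,'from holes',(h[0]+h[1])[:2]/2+.034*ex)
# file edge check
E
```

```text
centre [ 0.44294712 -0.19462166  0.004     ] holes [array([ 0.40602257, -0.16282238,  0.004     ]), array([ 0.48533855, -0.17100779,  0.004     ])] 0.07973723455281116 ang ey -5.892062678898414
0.1067830465169998 -5.811185646696614
0.10783699838642959 -6.258200465115722
0.0765986504465535 -5.992039732860505
0.07744381613280939 -5.212730660904228
rib [ 0.44252378 -0.20035266  0.038     ]
-94.5 grip from c [ 0.44247636 -0.20060316] from holes [ 0.44301295 -0.20081027]
-96 grip from c [ 0.44231995 -0.20058879] from holes [ 0.44212659 -0.20072883]
-97 grip from c [ 0.4422159  -0.20057694] from holes [ 0.441537   -0.20066165]
```

```bash
python3 - <<'E'
from h import *
for z in (.12,.05,.01): go([.4423,-.2006,z],84.1)
E
```

```text
dp [-0.043, -0.0148, 0.1594] turn [-0.0006, -0.0003, 0.0264]
dp [-0.0432, -0.0146, 0.2994] turn [-0.0006, -0.0003, 0.0264]
dp [-0.0432, -0.0144, 0.3794] turn [-0.0006, -0.0003, 0.0264]
```

Call:
{"name": "arm_command", "arguments": {"commands": [{"dp": [-0.043, -0.0148, 0.08], "turn": [-0.0006, -0.0003, 0.0264], "gripper": 0.7}, {"dp": [-0.043, -0.0148, 0.1594], "turn": [-0.0006, -0.0003, 0.0264], "gripper": 0.7}, {"dp": [-0.0431, -0.0147, 0.23], "turn": [-0.0006, -0.0003, 0.0264], "gripper": 0.7}, {"dp": [-0.0432, -0.0146, 0.2994], "turn": [-0.0006, -0.0003, 0.0264], "gripper": 0.7}, {"dp": [-0.0432, -0.0146, 0.3394], "turn": [-0.0006, -0.0003, 0.0264], "gripper": 0.7}, {"dp": [-0.0432, -0.0145, 0.3594], "turn": [-0.0006, -0.0003, 0.0264], "gripper": 0.7}, {"dp": [-0.0432, -0.0144, 0.375], "turn": [-0.0006, -0.0003, 0.0264], "gripper": 0.7}, {"dp": [-0.0432, -0.0144, 0.375], "turn": [-0.0006, -0.0003, 0.0264], "gripper": 0.7}, {"dp": [-0.0432, -0.0144, 0.375], "turn": [-0.0006, -0.0003, 0.0264], "gripper": 0.7}, {"dp": [-0.0432, -0.0144, 0.375], "turn": [-0.0006, -0.0003, 0.0264], "gripper": 0.7}]}}

```text
time_s: 9.45
tool_pos: [0.4445, -0.2017, 0.0147]
ee_rot: [3.137, 0.002, 1.465]
force: [0.1, 0.0, -0.4]
grip_width: 0.0619
finger_force: 0.0
```

```bash
python3 - <<'E'
from h import *
go([.4423,-.2006,.01],84.1); print(bot.get_obs()['force'])
E
```

```text
dp [0.0018, -0.0048, 0.0095] turn [0.0015, 0.0006, -0.0009]
[ 0.08269522  0.00675482 -0.4206538 ]
```

Call:
{"name": "arm_command", "arguments": {"commands": [{"dp": [0.0018, -0.0045, 0.009], "turn": [0.0015, 0.0006, -0.0009], "gripper": 0.7}, {"dp": [0.0018, -0.0045, 0.009], "turn": [0.0015, 0.0006, -0.0009], "gripper": 0.7}, {"dp": [0.0018, -0.0045, 0.009], "turn": [0.0015, 0.0006, -0.0009], "gripper": 0.7}, {"dp": [0.0018, -0.0045, 0.009], "turn": [0.0015, 0.0006, -0.0009], "gripper": 0.4}, {"dp": [0.0018, -0.0045, 0.009], "turn": [0.0015, 0.0006, -0.0009], "gripper": 0.4}, {"dp": [0.0018, -0.0045, 0.009], "turn": [0.0015, 0.0006, -0.0009], "gripper": 0.4}, {"dp": [0.0018, -0.0045, 0.009], "turn": [0.0015, 0.0006, -0.0009], "gripper": 0.4}, {"dp": [0.0018, -0.0045, 0.009], "turn": [0.0015, 0.0006, -0.0009], "gripper": 0.4}, {"dp": [0.0018, -0.0045, 0.009], "turn": [0.0015, 0.0006, -0.0009], "gripper": 0.4}, {"dp": [0.0018, -0.0045, 0.009], "turn": [0.0015, 0.0006, -0.0009], "gripper": 0.4}], "grip_force": 35}}

```text
time_s: 10.45
tool_pos: [0.4413, -0.2001, 0.009]
ee_rot: [-3.139, -0.001, 1.467]
force: [-0.4, -1.0, -0.2]
grip_width: 0.0434
finger_force: 35.0
```

```bash
python3 - <<'E'
from h import *
o=bot.get_obs(); print(o['tool_pos'],o['ee_rot'],o['grip_width'],o['force'])
# above the file: seat (mid .493,.1123 yaw -95.4)
t=np.radians(-95.4);ex=np.array([np.cos(t),np.sin(t)])
s=np.array([.493,.1123])+.034*ex; print(s)
go([.4423,-.2006,.13],84.6); go([s[0],s[1],.16],84.6)
E
```

```text
[ 0.44132776 -0.20011567  0.00901035] [-3.13921032e+00 -9.27712392e-04  1.46737934e+00] 0.04341110360040673 [-0.37833683 -0.9963335  -0.15241964]
[0.48980032 0.07845089]
dp [-0.0005, 0.0015, -0.242] turn [-0.0008, -0.0003, -0.0029]
dp [0.5644, 0.0382, -0.3015] turn [-0.0008, -0.0003, -0.0029]
```

```bash
python3 - <<'E'
from h import *
t=np.radians(-95.4);ex=np.array([np.cos(t),np.sin(t)])
s=np.array([.493,.1123])+.064*ex; print(s)
go([s[0],s[1],.14],84.6);go([s[0],s[1],.105],84.6)
E
```

```text
[0.48697707 0.04858403]
dp [0.5044, 0.0388, -0.2616] turn [-0.0008, -0.0003, -0.0029]
dp [0.5043, 0.039, -0.1916] turn [-0.0008, -0.0003, -0.0029]
```

Call:
{"name": "arm_command", "arguments": {"commands": [{"dp": [0, 0, -0.03], "turn": [0, 0, 0], "gripper": 0.4}, {"dp": [0, 0, -0.1], "turn": [0, 0, 0], "gripper": 0.4}, {"dp": [0, 0, -0.2], "turn": [0, 0, 0], "gripper": 0.4}, {"dp": [0.07, 0.005, -0.26], "turn": [-0.0008, 0, -0.0029], "gripper": 0.4}, {"dp": [0.16, 0.012, -0.26], "turn": [-0.0008, 0, -0.0029], "gripper": 0.4}, {"dp": [0.25, 0.019, -0.26], "turn": [-0.0008, 0, -0.0029], "gripper": 0.4}, {"dp": [0.34, 0.026, -0.26], "turn": [-0.0008, 0, -0.0029], "gripper": 0.4}, {"dp": [0.42, 0.033, -0.26], "turn": [-0.0008, 0, -0.0029], "gripper": 0.4}, {"dp": [0.47, 0.036, -0.26], "turn": [-0.0008, 0, -0.0029], "gripper": 0.4}, {"dp": [0.504, 0.039, -0.26], "turn": [-0.0008, 0, -0.0029], "gripper": 0.4}]}}

```text
time_s: 11.45
tool_pos: [0.4866, 0.0504, 0.1387]
ee_rot: [-3.141, -0.001, 1.478]
force: [-0.4, -0.2, -0.8]
grip_width: 0.0433
finger_force: 35.0
```

Call:
{"name": "arm_command", "arguments": {"commands": [{"dp": [0, 0, 0.01], "turn": [0, 0, 0], "gripper": 0.4}, {"dp": [0, 0, 0.03], "turn": [0, 0, 0], "gripper": 0.4}, {"dp": [0, 0, 0.05], "turn": [0, 0, 0], "gripper": 0.4}, {"dp": [0, 0, 0.065], "turn": [0, 0, 0], "gripper": 0.4}, {"dp": [0, 0, 0.07], "turn": [0, 0, 0], "gripper": 0.4}, {"dp": [0, 0, 0.07], "turn": [0, 0, 0], "gripper": 0.4}, {"dp": [0, 0, 0.07], "turn": [0, 0, 0], "gripper": 0.4}, {"dp": [0, 0, 0.07], "turn": [0, 0, 0], "gripper": 0.4}, {"dp": [0, 0, 0.07], "turn": [0, 0, 0], "gripper": 0.4}, {"dp": [0, 0, 0.07], "turn": [0, 0, 0], "gripper": 0.4}]}}

```text
time_s: 12.45
tool_pos: [0.4873, 0.0485, 0.1046]
ee_rot: [3.141, -0.001, 1.476]
force: [0.0, -0.1, -1.1]
grip_width: 0.0438
finger_force: 35.0
```

```bash
python3 - <<'E'
from h import *
snap('wrist','w4',(100,0,450,300),2.2)
o=bot.get_obs();print(o['time_s'],o['tool_pos'],o['ee_rot'],o['force'],o['grip_width'])
E
```

```text
12.5 [0.48721082 0.04846214 0.1044608 ] [ 3.14095785e+00 -1.07131498e-03  1.47649079e+00] [-0.34330524 -0.76105307 -1.19888505] 0.043145815816683766
```

View pics/w4.png

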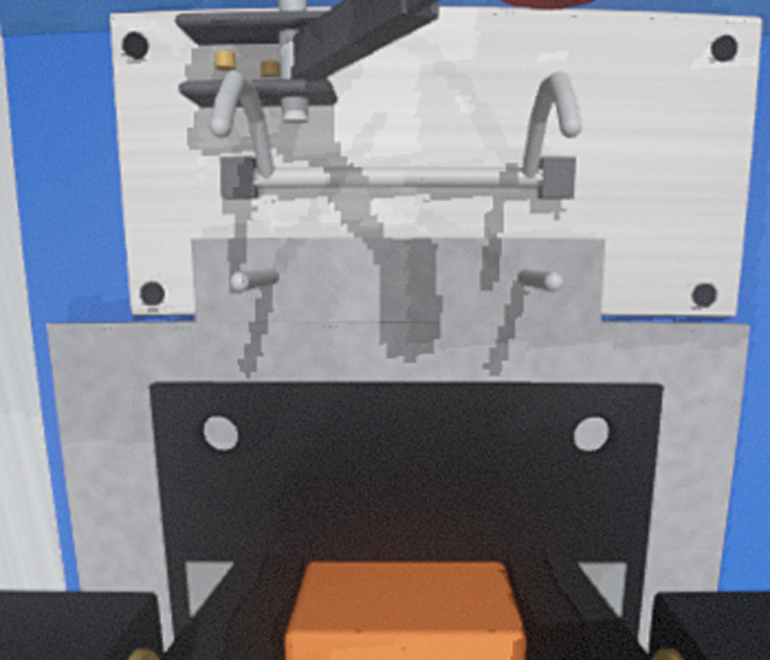

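Rings are open and both prongs show: tips at (239,282) and (554,281), bases at (273,277) and (525,277). The board's holes are at (220,433) and (591,434).

```bash
python3 - <<'E'
from h import *
r=lambda u,v,z: ray('w4',(100+u/2.2,v/2.2),z)
def rep(n,a,b):
  d=b-a; print(n,(a+b)/2,np.linalg.norm(d),np.degrees(np.arctan2(d[1],d[0])));return (a+b)/2
tp=rep('tips',r(239,282,.059),r(554,281,.059)); bs=rep('bases',r(273,277,.013),r(525,277,.013))
h=rep('holes',r(220,433,.0995),r(591,434,.0995))
o=bot.get_obs();print('hole mid rel tcp',h-o['tool_pos'],'shift tips',tp-h,'bases',bs-h)
E
```

```text
tips [0.49210873 0.11242385 0.059     ] 0.08090851443097719 -5.258449022341162
bases [0.49241714 0.11228495 0.013     ] 0.07993734331753574 -5.4289796409199615
holes [0.49152794 0.08189047 0.0995    ] 0.07942671848949799 -5.571158094301509
hole mid rel tcp [ 0.00431713  0.03342833 -0.0049608 ] shift tips [ 0.00058079  0.03053337 -0.0405    ] bases [ 0.0008892   0.03039448 -0.0865    ]
```

```bash
python3 - <<'E'
from h import *
go([.4879,.079,.1],84.6);go([.4879,.079,.074],84.6)
E
```

```text
dp [0.0609, -0.0044, 0.009] turn [0.0002, -0.0003, -0.0]
dp [0.0609, -0.0044, 0.061] turn [0.0002, -0.0003, -0.0]
```

Call:
{"name": "arm_command", "arguments": {"commands": [{"dp": [0.03, -0.0022, 0], "turn": [0, 0, 0], "gripper": 0.4}, {"dp": [0.0609, -0.0044, 0], "turn": [0, 0, 0], "gripper": 0.4}, {"dp": [0.0609, -0.0044, 0.01], "turn": [0, 0, 0], "gripper": 0.4}, {"dp": [0.0609, -0.0044, 0.03], "turn": [0, 0, 0], "gripper": 0.4}, {"dp": [0.0609, -0.0044, 0.05], "turn": [0, 0, 0], "gripper": 0.4}, {"dp": [0.0609, -0.0044, 0.061], "turn": [0, 0, 0], "gripper": 0.4}, {"dp": [0.0609, -0.0044, 0.061], "turn": [0, 0, 0], "gripper": 0.4}, {"dp": [0.0609, -0.0044, 0.061], "turn": [0, 0, 0], "gripper": 0.4}, {"dp": [0.0609, -0.0044, 0.061], "turn": [0, 0, 0], "gripper": 0.4}, {"dp": [0.0609, -0.0044, 0.061], "turn": [0, 0, 0], "gripper": 0.4}]}}

```text
time_s: 13.5
tool_pos: [0.4882, 0.0789, 0.0741]
ee_rot: [3.141, -0.001, 1.476]
force: [0.3, 0.0, -1.7]
grip_width: 0.0437
finger_force: 35.0
```

```bash
python3 - <<'E'
from h import *
snap('wrist','w5',(100,0,450,300),2.2)
go([.4879,.079,.074],84.6);go([.4879,.079,.06],84.6)
E
```

```text
dp [0.0001, -0.0003, 0.0003] turn [0.0003, -0.0004, -0.0001]
dp [0.0, -0.0004, 0.0283] turn [0.0003, -0.0004, -0.0001]
```

View pics/w5.png

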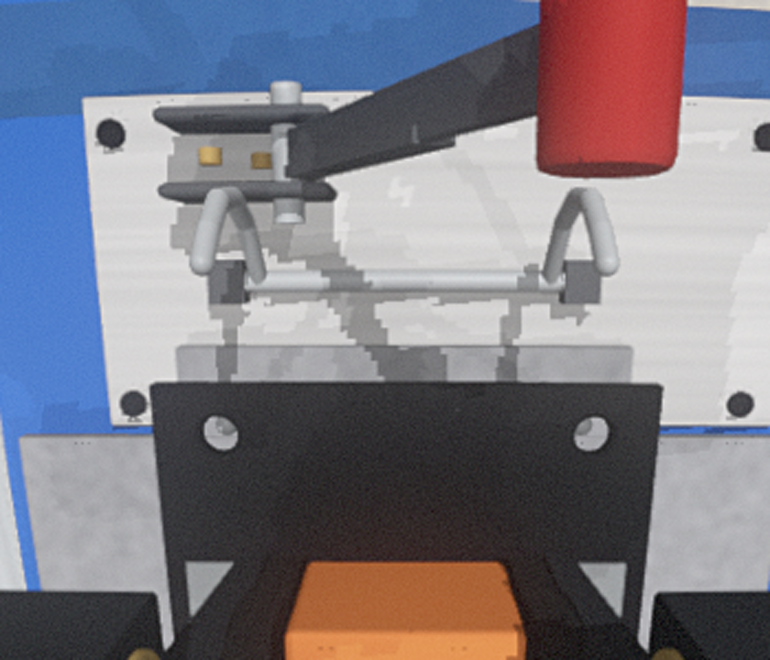

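The roll is up and clear. The prong tips show through both holes at about (226,427) and (584,426), offset slightly as perspective predicts. I'm lowering in stages.

Call:
{"name": "arm_command", "arguments": {"commands": [{"dp": [0, 0, 0.008], "turn": [0, 0, 0], "gripper": 0.4}, {"dp": [0, 0, 0.016], "turn": [0, 0, 0], "gripper": 0.4}, {"dp": [0, 0, 0.024], "turn": [0, 0, 0], "gripper": 0.4}, {"dp": [0, 0, 0.03], "turn": [0, 0, 0], "gripper": 0.4}, {"dp": [0, 0, 0.036], "turn": [0, 0, 0], "gripper": 0.4}, {"dp": [0, 0, 0.04], "turn": [0, 0, 0], "gripper": 0.4}, {"dp": [0, 0, 0.04], "turn": [0, 0, 0], "gripper": 0.4}, {"dp": [0, 0, 0.04], "turn": [0, 0, 0], "gripper": 0.4}, {"dp": [0, 0, 0.04], "turn": [0, 0, 0], "gripper": 0.4}, {"dp": [0, 0, 0.04], "turn": [0, 0, 0], "gripper": 0.4}]}}

```text
time_s: 14.55
tool_pos: [0.4879, 0.079, 0.0539]
ee_rot: [3.141, -0.001, 1.477]
force: [0.9, 0.2, -2.0]
grip_width: 0.0433
finger_force: 35.0
```

Call:
{"name": "arm_command", "arguments": {"commands": [{"dp": [0, 0, 0.012], "turn": [0, 0, 0], "gripper": 0.4}, {"dp": [0, 0, 0.024], "turn": [0, 0, 0], "gripper": 0.4}, {"dp": [0, 0, 0.034], "turn": [0, 0, 0], "gripper": 0.4}, {"dp": [0, 0, 0.044], "turn": [0, 0, 0], "gripper": 0.4}, {"dp": [0, 0, 0.052], "turn": [0, 0, 0], "gripper": 0.4}, {"dp": [0, 0, 0.058], "turn": [0, 0, 0], "gripper": 0.4}, {"dp": [0, 0, 0.061], "turn": [0, 0, 0], "gripper": 0.4}, {"dp": [0, 0, 0.061], "turn": [0, 0, 0], "gripper": 0.4}, {"dp": [0, 0, 0.061], "turn": [0, 0, 0], "gripper": 0.4}, {"dp": [0, 0, 0.061], "turn": [0, 0, 0], "gripper": 0.4}]}}

```text
time_s: 15.55
tool_pos: [0.4879, 0.0791, 0.0234]
ee_rot: [3.141, -0.001, 1.476]
force: [-0.5, 0.2, -0.9]
grip_width: 0.0436
finger_force: 35.0
```

Down another 1.5 mm at most, checking the force.

Call:
{"name": "arm_command", "arguments": {"commands": [{"dp": [0, 0, 0.001], "turn": [0, 0, 0], "gripper": 0.4}, {"dp": [0, 0, 0.002], "turn": [0, 0, 0], "gripper": 0.4}, {"dp": [0, 0, 0.003], "turn": [0, 0, 0], "gripper": 0.4}, {"dp": [0, 0, 0.003], "turn": [0, 0, 0], "gripper": 0.4}, {"dp": [0, 0, 0.003], "turn": [0, 0, 0], "gripper": 0.4}, {"dp": [0, 0, 0.003], "turn": [0, 0, 0], "gripper": 0.4}, {"dp": [0, 0, 0.003], "turn": [0, 0, 0], "gripper": 0.4}, {"dp": [0, 0, 0.003], "turn": [0, 0, 0], "gripper": 0.4}, {"dp": [0, 0, 0.003], "turn": [0, 0, 0], "gripper": 0.4}, {"dp": [0, 0, 0.003], "turn": [0, 0, 0], "gripper": 0.4}]}}

```text
time_s: 16.55
tool_pos: [0.4878, 0.079, 0.0218]
ee_rot: [3.141, -0.001, 1.476]
force: [-1.1, -0.9, 3.2]
grip_width: 0.0434
finger_force: 35.0
```

Call:
{"name": "arm_command", "arguments": {"commands": [{"dp": [0, 0, 0.002], "turn": [0, 0, 0], "gripper": 0.65}, {"dp": [0, 0, 0.002], "turn": [0, 0, 0], "gripper": 0.65}, {"dp": [0, 0, 0], "turn": [0, 0, 0], "gripper": 0.65}, {"dp": [0, 0, 0], "turn": [0, 0, 0], "gripper": 0.65}, {"dp": [0, 0, -0.01], "turn": [0, 0, 0], "gripper": 0.65}, {"dp": [0, 0, -0.05], "turn": [0, 0, 0], "gripper": 0.65}, {"dp": [0, 0, -0.12], "turn": [0, 0, 0], "gripper": 0.65}, {"dp": [0, 0, -0.2], "turn": [0, 0, 0], "gripper": 0.65}, {"dp": [0, 0, -0.3], "turn": [0, 0, 0], "gripper": 0.65}, {"dp": [0, 0, -0.4], "turn": [0, 0, 0], "gripper": 0.65}]}}

```text
time_s: 17.55
tool_pos: [0.4869, 0.0787, 0.2235]
ee_rot: [-3.141, -0.001, 1.476]
force: [0.7, 0.6, 0.0]
grip_width: 0.0569
finger_force: 0.0
```

```bash
python3 - <<'E'
from h import *
snap('wrist','w6',(60,0,480,315),1.8)
o=bot.get_obs();print(o['time_s'],o['tool_pos'],o['ee_rot'],o['force'],o['grip_width'])
E
```

```text
17.6 [0.49233796 0.0794046  0.23357817] [ 3.12718431 -0.00404188  1.47652494] [3.27491391 1.57158396 4.97248567] 0.05731777463519273
```

View pics/w6.png

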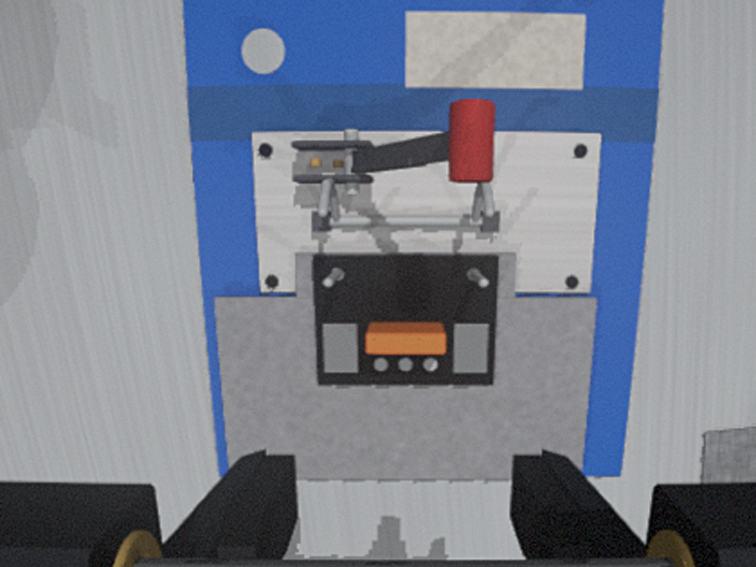

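The board lies flat on the index board with both prongs through its holes and the orange rib on the side away from the hinge. The roll is upright at (471,140). Next I re-pinch the roll.

```bash
python3 - <<'E'
from h import *
go([.5245,.1718,.235],174.6)
E
```

```text
dp [0.19, 0.0467, -0.0014] turn [0.0046, 0.0026, -0.5]
```

Call:
{"name": "arm_command", "arguments": {"commands": [{"dp": [0.19, 0.0467, -0.01], "turn": [0.0035, 0.001, -0.5], "gripper": 0.5}, {"dp": [0.19, 0.0467, -0.01], "turn": [0.0035, 0.001, -0.5], "gripper": 0.5}, {"dp": [0.19, 0.0467, -0.01], "turn": [0.0035, 0.001, -0.5], "gripper": 0.5}, {"dp": [0.19, 0.0467, -0.01], "turn": [0.0035, 0.001, -0.5], "gripper": 0.5}, {"dp": [0.19, 0.0467, -0.01], "turn": [0.0035, 0.001, -0.5], "gripper": 0.5}, {"dp": [0.19, 0.0467, -0.01], "turn": [0.0035, 0.001, -0.5], "gripper": 0.5}, {"dp": [0.19, 0.0467, -0.01], "turn": [0.0035, 0.001, -0.5], "gripper": 0.5}, {"dp": [0.19, 0.0467, -0.01], "turn": [0.0035, 0.001, -0.5], "gripper": 0.5}, {"dp": [0.19, 0.0467, -0.01], "turn": [0.0035, 0.001, -0.5], "gripper": 0.5}, {"dp": [0.19, 0.0467, -0.01], "turn": [0.0035, 0.001, -0.5], "gripper": 0.5}]}}

```text
time_s: 18.6
tool_pos: [0.5198, 0.1712, 0.2268]
ee_rot: [-3.138, -0.008, 2.983]
force: [-0.4, -0.2, -0.3]
grip_width: 0.044
finger_force: 0.0
```

```bash
python3 - <<'E'
from h import *
[bot.read_camera('wrist') for _ in range(4)]
print(bot.get_obs()['tool_pos'],bot.get_obs()['ee_rot'])
go([.5245,.1718,.22],174.6);go([.5245,.1718,.113],174.6)
E
```

```text
[0.51982951 0.1712157  0.22680485] [-3.13755691 -0.0084211   2.97283066]
dp [-0.0091, 0.0028, 0.0135] turn [-0.0012, -0.0027, -0.0237]
dp [-0.0109, 0.0036, 0.2275] turn [-0.0012, -0.0027, -0.0237]
```

Call:
{"name": "arm_command", "arguments": {"commands": [{"dp": [-0.0091, 0.0028, 0.0135], "turn": [-0.0012, -0.0027, -0.0237], "gripper": 0.5}, {"dp": [-0.0095, 0.003, 0.06], "turn": [-0.0012, -0.0027, -0.0237], "gripper": 0.5}, {"dp": [-0.01, 0.003, 0.11], "turn": [-0.0012, -0.0027, -0.0237], "gripper": 0.5}, {"dp": [-0.0105, 0.0034, 0.15], "turn": [-0.0012, -0.0027, -0.0237], "gripper": 0.5}, {"dp": [-0.0105, 0.0034, 0.15], "turn": [-0.0012, -0.0027, -0.0237], "gripper": 0.5}, {"dp": [-0.0105, 0.0034, 0.15], "turn": [-0.0012, -0.0027, -0.0237], "gripper": 0.5}, {"dp": [-0.0105, 0.0034, 0.15], "turn": [-0.0012, -0.0027, -0.0237], "gripper": 0.5}, {"dp": [-0.0105, 0.0034, 0.15], "turn": [-0.0012, -0.0027, -0.0237], "gripper": 0.5}, {"dp": [-0.0105, 0.0034, 0.15], "turn": [-0.0012, -0.0027, -0.0237], "gripper": 0.5}, {"dp": [-0.0105, 0.0034, 0.15], "turn": [-0.0012, -0.0027, -0.0237], "gripper": 0.5}]}}

```text
time_s: 19.8
tool_pos: [0.5251, 0.1719, 0.1525]
ee_rot: [3.141, 0.001, 3.051]
force: [-0.4, 0.3, -0.1]
grip_width: 0.0439
finger_force: 0.0
```

```bash
python3 - <<'E'
from h import *
snap('wrist','w7')
im=cv2.cvtColor(cv2.imread('pics/w7_raw.png'),cv2.COLOR_BGR2HSV)
m=((im[...,1]>150)&((im[...,0]<6)|(im[...,0]>174))&(im[...,2]>50)).astype(np.uint8)
ys,xs=np.nonzero(m); print(xs.min(),xs.max(),ys.min(),ys.max(),m.sum())
c=ray('w7',((xs.min()+xs.max())/2,(ys.min()+ys.max())/2),.122);print('roll',c)
print('exp',proj('w7',[.5238,.1716,.1218]))
print(bot.get_obs()['tool_pos'])
go([.5245,.1718,.113],174.6)
E
```

```text
259 311 227 255 428
roll [0.52356482 0.17210012 0.122     ]
exp [284.16035672 241.33306923]
[0.52490611 0.17188999 0.15228629]
dp [0.0008, -0.0003, 0.0786] turn [0.0001, 0.0002, 0.0011]
```

Roll is where expected. Descend, pinch.

Call:
{"name": "arm_command", "arguments": {"commands": [{"dp": [0.0008, 0, 0.03], "turn": [0, 0, 0.0011], "gripper": 0.5}, {"dp": [0.0008, 0, 0.06], "turn": [0, 0, 0.0011], "gripper": 0.5}, {"dp": [0.0008, 0, 0.0786], "turn": [0, 0, 0.0011], "gripper": 0.5}, {"dp": [0.0008, 0, 0.0786], "turn": [0, 0, 0.0011], "gripper": 0.5}, {"dp": [0.0008, 0, 0.0786], "turn": [0, 0, 0.0011], "gripper": 0.25}, {"dp": [0.0008, 0, 0.0786], "turn": [0, 0, 0.0011], "gripper": 0.25}, {"dp": [0.0008, 0, 0.0786], "turn": [0, 0, 0.0011], "gripper": 0.25}, {"dp": [0.0008, 0, 0.0786], "turn": [0, 0, 0.0011], "gripper": 0.25}, {"dp": [0.0008, 0, 0.0786], "turn": [0, 0, 0.0011], "gripper": 0.25}, {"dp": [0.0008, 0, 0.0786], "turn": [0, 0, 0.0011], "gripper": 0.25}], "grip_force": 25}}

```text
time_s: 20.85
tool_pos: [0.5245, 0.1722, 0.1127]
ee_rot: [3.141, 0.001, 3.047]
force: [1.5, 3.1, -1.8]
grip_width: 0.0298
finger_force: 25.0
```

```bash
python3 - <<'E'
from h import *
f0=np.arcsin(14/116);F=f0+.95
for t in (.89,.83,.76,.69,.62,.55,.48,.41,.34,.28,  .22,.16,.11,.07,.04,.02,0):
  f=f0+t; print(t,round(-.116*(np.cos(f)-np.cos(F))/.5,4),round(-.116*(np.sin(f)-np.sin(F))/.5,4))
E
```

```text
0.89 -0.012 0.007
0.83 -0.0236 0.0148
0.76 -0.0365 0.0247
0.69 -0.0486 0.0354
0.62 -0.06 0.047
0.55 -0.0705 0.0594
0.48 -0.0802 0.0724
0.41 -0.0889 0.0861
0.34 -0.0966 0.1004
0.28 -0.1024 0.1131
0.22 -0.1075 0.126
0.16 -0.1117 0.1393
0.11 -0.1147 0.1505
0.07 -0.1166 0.1596
0.04 -0.1178 0.1664
0.02 -0.1185 0.171
0 -0.1191 0.1756
```

Call:
{"name": "arm_command", "arguments": {"commands": [{"dp": [-0.012, 0, 0.007], "turn": [0, 0, 0], "gripper": 0.25}, {"dp": [-0.0236, 0, 0.0148], "turn": [0, 0, 0], "gripper": 0.25}, {"dp": [-0.0365, 0, 0.0247], "turn": [0, 0, 0], "gripper": 0.25}, {"dp": [-0.0486, 0, 0.0354], "turn": [0, 0, 0], "gripper": 0.25}, {"dp": [-0.06, 0, 0.047], "turn": [0, 0, 0], "gripper": 0.25}, {"dp": [-0.0705, 0, 0.0594], "turn": [0, 0, 0], "gripper": 0.25}, {"dp": [-0.0802, 0, 0.0724], "turn": [0, 0, 0], "gripper": 0.25}, {"dp": [-0.0889, 0, 0.0861], "turn": [0, 0, 0], "gripper": 0.25}, {"dp": [-0.0966, 0, 0.1004], "turn": [0, 0, 0], "gripper": 0.25}, {"dp": [-0.1024, 0, 0.1131], "turn": [0, 0, 0], "gripper": 0.25}]}}

```text
time_s: 21.85
tool_pos: [0.5771, 0.1673, 0.0586]
ee_rot: [3.141, 0.003, 3.047]
force: [-2.8, 0.5, 12.3]
grip_width: 0.0294
finger_force: 25.0
```

Call:
{"name": "arm_command", "arguments": {"commands": [{"dp": [-0.0051, 0, 0.0129], "turn": [0, 0, 0], "gripper": 0.25}, {"dp": [-0.0093, 0, 0.0262], "turn": [0, 0, 0], "gripper": 0.25}, {"dp": [-0.0123, 0, 0.0374], "turn": [0, 0, 0], "gripper": 0.25}, {"dp": [-0.0142, 0, 0.0465], "turn": [0, 0, 0], "gripper": 0.25}, {"dp": [-0.0154, 0, 0.0533], "turn": [0, 0, 0], "gripper": 0.25}, {"dp": [-0.0161, 0, 0.0579], "turn": [0, 0, 0], "gripper": 0.25}, {"dp": [-0.0161, 0, 0.0579], "turn": [0, 0, 0], "gripper": 0.25}, {"dp": [-0.0161, 0, 0.0579], "turn": [0, 0, 0], "gripper": 0.25}, {"dp": [-0.0161, 0, 0.0579], "turn": [0, 0, 0], "gripper": 0.25}, {"dp": [-0.0161, 0, 0.0579], "turn": [0, 0, 0], "gripper": 0.25}]}}

```text
time_s: 22.85
tool_pos: [0.5874, 0.1664, 0.0294]
ee_rot: [3.14, 0.008, 3.048]
force: [5.2, -0.7, 4.0]
grip_width: 0.0292
finger_force: 25.0
```

```bash
python3 - <<'E'
from h import *
o=bot.get_obs();print(o['time_s'],o['tool_pos'],o['ee_rot'],o['force'],o['grip_width'])
go([.583,.1665,.0255],174.6)
E
```

```text
22.85 [0.58743612 0.16635456 0.0294383 ] [3.14014448 0.00774243 3.04758062] [ 5.24206921 -0.73681842  3.99985694] 0.029172914198463313
dp [0.0089, -0.0006, 0.0078] turn [0.0005, 0.0025, 0.0001]
```

Call:
{"name": "arm_command", "arguments": {"commands": [{"dp": [0.002, 0, 0], "turn": [0, 0, 0], "gripper": 0.5}, {"dp": [0.004, 0, 0], "turn": [0, 0, 0], "gripper": 0.5}, {"dp": [0.006, 0, 0], "turn": [0, 0, 0], "gripper": 0.5}, {"dp": [0.0089, 0, 0], "turn": [0, 0, 0], "gripper": 0.5}, {"dp": [0.0089, 0, -0.03], "turn": [0.0005, 0.0025, 0], "gripper": 0.5}, {"dp": [0.0089, 0, -0.08], "turn": [0.0005, 0.0025, 0], "gripper": 0.5}, {"dp": [0.0089, 0, -0.1], "turn": [0.0005, 0.0025, 0], "gripper": 0.0}, {"dp": [0.0089, 0, -0.1], "turn": [0.0005, 0.0025, 0], "gripper": 0.0}, {"dp": [0.0089, 0, -0.1], "turn": [0.0005, 0.0025, 0], "gripper": 0.0}, {"dp": [0.0089, 0, -0.1], "turn": [0.0005, 0.0025, 0], "gripper": 0.0}]}}

```text
time_s: 23.85
tool_pos: [0.5777, 0.1664, 0.0756]
ee_rot: [-3.139, -0.01, 3.047]
force: [1.2, 0.7, 0.5]
grip_width: 0.0139
finger_force: 0.0
```

```bash
python3 - <<'E'
from h import *
snap('wrist','w8')
im=cv2.cvtColor(cv2.imread('pics/w8_raw.png'),cv2.COLOR_BGR2HSV)
m=((im[...,1]>150)&((im[...,0]<6)|(im[...,0]>174))&(im[...,2]>50)).astype(np.uint8)
ys,xs=np.nonzero(m); print(xs.min(),xs.max(),ys.min(),ys.max(),m.sum())
print('exp shut',proj('w8',[.5832,.1662,.034]),'0.035',proj('w8',[.5827,.1662,.038]))
o=bot.get_obs();print(o['time_s'],o['tool_pos'],o['ee_rot'],o['force'],o['grip_width'])
go([.5832,.1664,.05],174.6);go([.5832,.1664,.045],174.6)
E
```

```text
260 312 236 264 1079
exp shut [285.49656942 245.96317262] 0.035 [285.43936826 247.63696093]
23.9 [0.57767699 0.16644782 0.07553079] [-3.13923012 -0.01031201  3.04740393] [-0.11059951  0.41472754 -0.47410988] 0.010279709191124451
dp [-0.0115, 0.0011, 0.0509] turn [-0.0008, -0.0033, 0.0]
dp [-0.0116, 0.0011, 0.0609] turn [-0.0008, -0.0033, 0.0]
```

Call:
{"name": "arm_command", "arguments": {"commands": [{"dp": [-0.0116, 0.0011, 0.015], "turn": [-0.0008, -0.0033, 0], "gripper": 0.0}, {"dp": [-0.0116, 0.0011, 0.03], "turn": [-0.0008, -0.0033, 0], "gripper": 0.0}, {"dp": [-0.0116, 0.0011, 0.045], "turn": [-0.0008, -0.0033, 0], "gripper": 0.0}, {"dp": [-0.0116, 0.0011, 0.05], "turn": [-0.0008, -0.0033, 0], "gripper": 0.0}, {"dp": [-0.0116, 0.0011, 0.05], "turn": [-0.0008, -0.0033, 0], "gripper": 0.0}, {"dp": [-0.0116, 0.0011, 0.05], "turn": [-0.0008, -0.0033, 0], "gripper": 0.0}, {"dp": [-0.0116, 0.0011, 0.05], "turn": [-0.0008, -0.0033, 0], "gripper": 0.0}, {"dp": [-0.0116, 0.0011, 0.05], "turn": [-0.0008, -0.0033, 0], "gripper": 0.0}, {"dp": [-0.0116, 0.0011, 0.05], "turn": [-0.0008, -0.0033, 0], "gripper": 0.0}, {"dp": [-0.0116, 0.0011, 0.05], "turn": [-0.0008, -0.0033, 0], "gripper": 0.0}]}}

```text
time_s: 24.9
tool_pos: [0.5844, 0.1667, 0.052]
ee_rot: [3.141, 0.002, 3.047]
force: [-0.4, 0.1, -0.1]
grip_width: 0.0001
finger_force: 0.0
```

Call:
{"name": "arm_command", "arguments": {"commands": [{"dp": [0, 0, 0.002], "turn": [0, 0, 0], "gripper": 0.0}, {"dp": [0, 0, 0.004], "turn": [0, 0, 0], "gripper": 0.0}, {"dp": [0, 0, 0.006], "turn": [0, 0, 0], "gripper": 0.0}, {"dp": [0, 0, 0.008], "turn": [0, 0, 0], "gripper": 0.0}, {"dp": [0, 0, 0.01], "turn": [0, 0, 0], "gripper": 0.0}, {"dp": [0, 0, 0.012], "turn": [0, 0, 0], "gripper": 0.0}, {"dp": [0, 0, 0.014], "turn": [0, 0, 0], "gripper": 0.0}, {"dp": [0, 0, 0.015], "turn": [0, 0, 0], "gripper": 0.0}, {"dp": [0, 0, 0.015], "turn": [0, 0, 0], "gripper": 0.0}, {"dp": [0, 0, 0.015], "turn": [0, 0, 0], "gripper": 0.0}]}}

```text
time_s: 25.9
tool_pos: [0.5844, 0.1667, 0.0444]
ee_rot: [3.141, 0.002, 3.047]
force: [-0.9, -0.0, 0.6]
grip_width: 0.0003
finger_force: 0.0
```

Call:
{"name": "arm_command", "arguments": {"commands": [{"dp": [0, 0, 0.001], "turn": [0, 0, 0], "gripper": 0.0}, {"dp": [0, 0, 0.0015], "turn": [0, 0, 0], "gripper": 0.0}, {"dp": [0, 0, 0.002], "turn": [0, 0, 0], "gripper": 0.0}, {"dp": [0, 0, 0.0025], "turn": [0, 0, 0], "gripper": 0.0}, {"dp": [0, 0, 0.003], "turn": [0, 0, 0], "gripper": 0.0}, {"dp": [0, 0, 0.003], "turn": [0, 0, 0], "gripper": 0.0}, {"dp": [0, 0, 0.003], "turn": [0, 0, 0], "gripper": 0.0}, {"dp": [0, 0, 0.003], "turn": [0, 0, 0], "gripper": 0.0}, {"dp": [0, 0, 0.003], "turn": [0, 0, 0], "gripper": 0.0}, {"dp": [0, 0, 0.003], "turn": [0, 0, 0], "gripper": 0.0}]}}

```text
time_s: 26.9
tool_pos: [0.5845, 0.1667, 0.0431]
ee_rot: [3.141, 0.002, 3.047]
force: [-0.9, -0.4, 4.3]
grip_width: 0.0004
finger_force: 1.9
```

Call:
{"name": "arm_command", "arguments": {"commands": [{"dp": [0, 0, 0.0003], "turn": [0, 0, 0], "gripper": 0.0}, {"dp": [0, 0, 0.0006], "turn": [0, 0, 0], "gripper": 0.0}, {"dp": [0, 0, 0.0008], "turn": [0, 0, 0], "gripper": 0.0}, {"dp": [0, 0, 0.001], "turn": [0, 0, 0], "gripper": 0.0}, {"dp": [0, 0, 0.001], "turn": [0, 0, 0], "gripper": 0.0}, {"dp": [0, 0, 0.001], "turn": [0, 0, 0], "gripper": 0.0}, {"dp": [0, 0, 0.001], "turn": [0, 0, 0], "gripper": 0.0}, {"dp": [0, 0, 0.001], "turn": [0, 0, 0], "gripper": 0.0}, {"dp": [0, 0, 0.001], "turn": [0, 0, 0], "gripper": 0.0}, {"dp": [0, 0, 0.001], "turn": [0, 0, 0], "gripper": 0.0}]}}

```text
time_s: 27.9
tool_pos: [0.5845, 0.1667, 0.0429]
ee_rot: [3.141, 0.002, 3.047]
force: [-2.6, -0.0, 5.3]
grip_width: 0.0006
finger_force: 3.0
```

Call:
{"name": "arm_command", "arguments": {"commands": [{"dp": [0, 0, 0.0005], "turn": [0, 0, 0], "gripper": 0.0}, {"dp": [0, 0, 0.001], "turn": [0, 0, 0], "gripper": 0.0}, {"dp": [0, 0, 0.0015], "turn": [0, 0, 0], "gripper": 0.0}, {"dp": [0, 0, 0.002], "turn": [0, 0, 0], "gripper": 0.0}, {"dp": [0, 0, 0.002], "turn": [0, 0, 0], "gripper": 0.0}, {"dp": [0, 0, 0.002], "turn": [0, 0, 0], "gripper": 0.0}, {"dp": [0, 0, 0.002], "turn": [0, 0, 0], "gripper": 0.0}, {"dp": [0, 0, 0.002], "turn": [0, 0, 0], "gripper": 0.0}, {"dp": [0, 0, 0.002], "turn": [0, 0, 0], "gripper": 0.0}, {"dp": [0, 0, 0.002], "turn": [0, 0, 0], "gripper": 0.0}]}}

```text
time_s: 28.9
tool_pos: [0.5846, 0.1667, 0.0425]
ee_rot: [3.141, 0.003, 3.047]
force: [-4.1, -1.1, 10.1]
grip_width: 0.0003
finger_force: 4.9
```

Call:
{"name": "arm_command", "arguments": {"commands": [{"dp": [0, 0, 0.0006], "turn": [0, 0, 0], "gripper": 0.0}, {"dp": [0, 0, 0.0012], "turn": [0, 0, 0], "gripper": 0.0}, {"dp": [0, 0, 0.0018], "turn": [0, 0, 0], "gripper": 0.0}, {"dp": [0, 0, 0.0023], "turn": [0, 0, 0], "gripper": 0.0}, {"dp": [0, 0, 0.0023], "turn": [0, 0, 0], "gripper": 0.0}, {"dp": [0, 0, 0.0023], "turn": [0, 0, 0], "gripper": 0.0}, {"dp": [0, 0, 0.0023], "turn": [0, 0, 0], "gripper": 0.0}, {"dp": [0, 0, 0.0023], "turn": [0, 0, 0], "gripper": 0.0}, {"dp": [0, 0, 0.0023], "turn": [0, 0, 0], "gripper": 0.0}, {"dp": [0, 0, 0.0023], "turn": [0, 0, 0], "gripper": 0.0}]}}

```text
time_s: 29.9
tool_pos: [0.5846, 0.1667, 0.0421]
ee_rot: [3.141, 0.003, 3.047]
force: [-5.5, -1.1, 15.1]
grip_width: 0.0003
finger_force: 7.1
```

Call:
{"name": "arm_command", "arguments": {"commands": [{"dp": [0, 0, 0.0004], "turn": [0, 0, 0], "gripper": 0.0}, {"dp": [0, 0, 0.0004], "turn": [0, 0, 0], "gripper": 0.0}, {"dp": [0, 0, 0.0004], "turn": [0, 0, 0], "gripper": 0.0}, {"dp": [0, 0, 0.0004], "turn": [0, 0, 0], "gripper": 0.0}, {"dp": [0, 0, 0.0004], "turn": [0, 0, 0], "gripper": 0.0}, {"dp": [0, 0, 0.0004], "turn": [0, 0, 0], "gripper": 0.0}, {"dp": [0, 0, 0.0004], "turn": [0, 0, 0], "gripper": 0.0}, {"dp": [0, 0, 0.0004], "turn": [0, 0, 0], "gripper": 0.0}, {"dp": [0, 0, 0.0004], "turn": [0, 0, 0], "gripper": 0.0}, {"dp": [0, 0, 0.0004], "turn": [0, 0, 0], "gripper": 0.0}]}}

```text
time_s: 30.9
tool_pos: [0.5847, 0.1667, 0.042]
ee_rot: [3.141, 0.003, 3.047]
force: [-5.8, -1.8, 14.9]
grip_width: 0.0005
finger_force: 7.5
```

Call:
{"name": "arm_command", "arguments": {"commands": [{"dp": [0, 0, -0.005], "turn": [0, 0, 0], "gripper": 0.0}, {"dp": [0, 0, -0.02], "turn": [0, 0, 0], "gripper": 0.0}, {"dp": [0, 0, -0.06], "turn": [0, 0, 0], "gripper": 0.0}, {"dp": [0, 0, -0.15], "turn": [0, 0, 0], "gripper": 0.0}, {"dp": [0, 0, -0.24], "turn": [0, 0, 0], "gripper": 0.0}, {"dp": [0, 0, -0.33], "turn": [0, 0, 0], "gripper": 0.0}, {"dp": [0.05, 0, -0.36], "turn": [0, 0, 0], "gripper": 0.0}, {"dp": [0.1, 0, -0.36], "turn": [0, 0, 0], "gripper": 0.0}, {"dp": [0.1, 0, -0.36], "turn": [0, 0, 0], "gripper": 0.0}, {"dp": [0.1, 0, -0.36], "turn": [0, 0, 0], "gripper": 0.0}]}}

```text
time_s: 31.9
tool_pos: [0.5342, 0.1713, 0.2197]
ee_rot: [3.141, 0.003, 3.048]
force: [0.1, 0.1, -1.1]
grip_width: 0.0002
finger_force: 0.0
```

```bash
python3 - <<'E'
from h import *
[bot.read_camera('wrist') for _ in range(4)]
snap('wrist','w9')
raw=cv2.imread('pics/w9_raw.png'); im=cv2.cvtColor(raw,cv2.COLOR_BGR2HSV)
def bb(m):
  n,l,s,c=cv2.connectedComponentsWithStats(m.astype(np.uint8)); i=1+s[1:,4].argmax(); return s[i],c[i]
s,c=bb((im[...,1]>150)&((im[...,0]<5)|(im[...,0]>174))&(im[...,2]>50))
print('roll',s,c,ray('w9',c,.034),'exp',proj('w9',[.5835,.1662,.034]))
s,c=bb((im[...,1]>130)&(im[...,0]>=7)&(im[...,0]<20)&(im[...,2]>120))
print('rib top',s,c,ray('w9',c,.051),'exp seat',[.4893,.0785])
o=bot.get_obs();print(o['time_s'],o['tool_pos'],o['force'])
E
```

```text
roll [271 225  27  15 377] [284.06896552 232.43766578] [0.58321599 0.16628116 0.034     ] exp [284.01776389 232.69734478]
rib top [175 128  23  48 565] [182.51150442 152.21769912] [0.48844279 0.07904746 0.051     ] exp seat [0.4893, 0.0785]
32.15 [0.53473812 0.17108303 0.21919626] [-0.36299599 -0.18817913 -0.69849649]
```

```bash
python3 -c "
from bench import bot
print(bot.sign_off())"
```

```text
the job is handed in; nothing more can be done
None
```

The job is done and handed in at about 32 s: the orange-ribbed board is on the prongs at its seat, and the lever was pressed home with about 15 N for over a second. A final camera check put the roll at its shut position and the rib within about 1 mm of the seat. I inferred the rings closed from the lever rather than seeing them, I saw no sign of the lock itself, and readings at the end of each move stayed at or below about 16 N.

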